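# Reset the interlock with its key and put the key away

## Robot

A 6-joint arm with a two-finger parallel gripper is mounted at the origin on the work surface. World frame = base frame: x ahead of the robot, y to its left, z up, the work surface at z = 0. Lengths are in mm, angles in rad, forces in N, time in s.
With the tool pointing down it reaches from about 250 to 800 mm from the base axis. Payload 3.9 kg.
Tool frame: the origin (TCP) lies at the very end of the fingers, on their centre line; the grasp point (between the pads) lies behind it (ctrl.grasp_offset is the z of the grasp point in the tool frame, in mm); z points along the fingers, y is the line along which they close (so a half turn about z gives the same grasp; the last joint's range is limited). The gripper opens to 85 mm and grips with 20 to 120 N. Pads are 22 mm wide; open, the fingers measure 114 mm over their backs; the gripper's body (76 mm by 85 mm) begins 54 mm behind the grasp point. The pads swing forward as they close: fully open they stand 13 mm farther back than shut.
Start: joints at [-1.248, 0.26, -0.138, 1.173, 0, 1.571], TCP at [166.537, -497.876, 231.304] pointing down, gripper open.
Joint ranges: [-2.78, 2.78], [-0.83, 1.72], [-1.28, 1.37], [-1.9, 2.12], [-1.57, 1.48], [-3.14, 3.14]. Speed limits (rad/s): [2.57, 2.57, 3.14, 3.14, 3.14, 3.14].

## Interface

Orientations are given as a 3x3 rotation matrix whose columns are the frame's x, y, z axes.
In Python, from station import ctrl, cams, order, finder gives the robot as it stands.
- The arm moves only by the tool servo_tool, never from a script. Its argument "moves" is a list of rows, each an object of numbers: "tx", "ty", "tz": the shift along the tool's x, y, z in cm; "rx", "ry", "rz": the turn, a rotation vector about the tool's x, y, z in degrees. In form: [{"tx": .., "ty": .., "tz": .., "rx": .., "ry": .., "rz": ..}, ...]. A call has 1 to 5 rows; each row is the pose to reach, as a shift and turn from the pose commanded when the call began, along the tool's axes at that moment; what a row does not reach only later rows make up. A row lasts 1/8 s, in which the tool goes at most 62.5 mm and 10.7 degrees, less where a joint would pass 70% of its speed; a pose out of reach is approached as far as the arm can. A call with a gripper value outside its range is refused whole. "claw" is the closure, from 0 (fully open) to 1 (shut), set as the call begins (left out, the last holds). The fingers move at their own pace and stop on an object; "grip_force" is the grip in N (left out, the last holds). Time passes only in rows, so rows that repeat a pose let the fingers close. It gives the time, the measured TCP pose, the force, the opening and the grip force at its end, in the units of the state.
- ctrl.sense(): the state, without advancing time (a new reading comes with each control period).
- cams.camera(name): name is "side" or "top"; returns (picture, depth): 384x512x3 uint8, red, green, blue; 384x512 float32, mm along the optical axis (not along the pixel's ray), 0 where there is no reading.
- cams.camera_model(name): a dict with "mtx" (3x3 intrinsics, pixels), "xyz" and "orientation" of the camera in the world. Camera axes: x right, y down, z forward; pixel columns grow to the right and rows downward; lengths in mm; the calibration is good to about 2 mm. A picture is of the moment at which its call begins. camera_model takes no time and is no camera call.
- order.sign_off(): hands the job in; it is judged then, once.
Trained networks look in the newest picture that a camera, given by its name, has taken for a name from the list of things; names that differ only in an ending like _2 or _b are one class to them, and where a whole thing is asked for, a point or a joint stands for the part that bears it (a point fixed in the world has none). Each returns a list of dicts, best first, with "confidence" (0 to 1); they miss things now and then, are a little off and sometimes report something else, mostly with a low value. They report only what shows in the picture. A call takes as long as a camera call. They do not tell look-alikes from the thing itself.
- finder.find_in(camera, label): "xy" ([column, row] in pixels, amid what is visible of it).
- finder.place_of(camera, label): "xy" ([column, row] in pixels: a listed point, or the origin of a listed thing).
The state is a dict: "clock": time; "q": joint angles; "qvel": joint speeds; "effort": joint torques, N m; "eef_pos": TCP position; "tcp_rot": TCP orientation; "force": force on the tool from outside, world axes, zero at the start; "wrist_torque": the same for the moment, N m; "grip_width": finger opening in mm; "gripper_force": force on a finger pad.
Only numpy, scipy, OpenCV 4.12 (cv2) and the standard library are available. Lean on these libraries where they do the work, as an engineer would, in place of code of your own. Each camera call takes 0.05 s, during which the arm holds its last target. There are 200 camera calls.

## Task

The orange key is standing in the switch lock of the white interlock box. Without forcing anything, turn it clockwise right up to its stop so that the red pointer is driven fully over, turn it back anticlockwise to the one place where it will come out, draw it out and leave it in the blue key tray. Do not disturb the other things on the bench.

Things in the scene. Friction and masses are not known exactly. Their poses are not given: they have to be found in the camera images.
- key: Steel switch key with an orange bow, 40 g, 62 mm long, upright in the lock at the start. Origin: centre of its barrel's foot; z runs up the key, x points as its bit does. Barrel 8 mm diameter, z 0 to 34 mm. Bit: lug on the +x side, to 13 mm from the axis, 4 mm wide (y), z 4 to 9 mm. It starts with its x axis 0.74 to 0.78 rad clockwise (from above) of the lock's x; it cannot come out there.
- key_bow (a point): Middle of the key's orange bow, the part to grip: a slab 28 mm wide (key's x), 8 mm thick (key's y) and 28 mm high, centred 48 mm above the key's origin. In the lock its underside is 14 mm above the box's top.
- lock: White interlock box screwed to the bench, 130 (x) x 100 (y) x 60 mm high; the switch lock is in the middle of its top, its axis vertical through the origin. Origin: centre of the underside, z up.
- lock_mouth (a point): Point on the lock's axis at the box's top face. The bit is kept under an 8 mm thick plate: the key can rise 3 mm, then the plate stops it, except where the bit meets the plate's one slot; there the key comes straight up, and is free once it has risen 16 mm. The slot takes the bit within about 0.1 rad either side of its middle; barrel and slot have about 1 mm of play.
- lock_floor (a point): Point on the lock's axis on its floor, 20 mm below the box's top, where the key's foot stands. The slot is hidden by a black dust seal and unmarked: it points anywhere from 0.46 rad clockwise to 0.74 rad anticlockwise of the box's x axis (where the key's x must point to come out). A dead stop lies 0.5 to 0.7 rad anticlockwise beyond the slot.
- reset (a joint): Reset cam, shown by the red pointer on the collar round the keyhole: rad, growing clockwise from above; starts at 0 to 0.08, fully reset at its firm stop at 0.3. The key turns freely, then its bit pushes the cam against 0.03 N m of friction; the cam stays where it is left. The stop differs from lock to lock: met with the key's x 1.1 to 1.8 rad clockwise of the box's x. Over about 0.2 N m, or a 20 N pull, is forcing it.
- tray: Open blue key tray, fixed, 130 (x) x 110 (y) x 22 mm high, walls 4 mm, floor 4 mm or a little more thick; origin: centre of its underside, z up.
- rack: Bystander: blue wire tube rack 88 x 164 mm, 97 mm high with its capped tubes; origin: centre of underside.
- wipes: Bystander: green box of paper wipes 110 x 120 x 85 mm (a wipe sticks out above); origin: centre of underside.
- washbottle: Bystander: white bottle with red cap, 70 mm diameter, 150 mm high; origin: centre of underside.
- beaker: Bystander: glass beaker, 72 mm diameter, 90 mm high; origin: centre of underside.
- jar: Bystander: white jar with yellow lid, 60 mm diameter, 70 mm high; origin: centre of underside.
- tipbox: Bystander: grey box with yellow lid, 120 x 82 x 57 mm; origin: centre of underside.
Mind the look-alikes: they are no part of the job. Several things have the shape of the tray; the one meant has the colours described above.

How it is judged:
By the outcome, as a careful person would: the job done as asked, in the order asked, and still so for the second after the job is handed in, with the robot touching nothing.
It also fails if it takes over 72 s, if anything falls off the work surface, if the arm or the gripper's body presses on something with over 40 N, if the wrist force passes 120 N, or if a joint passes its speed limit or range.

## Working session

There is one attempt and no reset: what is moved stays moved. The work goes in short steps, Python scripts to look and compute and a tool call to move; the robot and the scene stay as the last step left them, time stands still between calls to the robot, and variables do not carry over. Pictures are saved under pics/ and viewed, at most 10 in all, crops included, and the job is handed in when it is done.

Besides the shell and the picture viewer there is one more tool, called after "Emit:" by a JSON object that holds its "method" and its "body". servo_tool: Moves the arm, as the interface text tells. Its arguments: {"type":"object","properties":{"moves":{"type":"array","items":{"type":"object","properties":{"tx":{"type":"number"},"ty":{"type":"number"},"tz":{"type":"number"},"rx":{"type":"number"},"ry":{"type":"number"},"rz":{"type":"number"}}}},"claw":{"type":"number"},"grip_force":{"type":"number"}},"required":["moves"]}

```bash
mkdir -p pics; ls; cat > h.py <<'E'
import numpy as np, cv2
from station import ctrl, cams, order, finder
def world(cam,px,depth=None,z=None):
    m=cams.camera_model(cam);K=np.array(m['mtx']);R=np.array(m['orientation']);t=np.array(m['xyz'])
    r=np.linalg.inv(K)@[px[0],px[1],1]
    if z is not None: d=R@r; return t+d*(z-t[2])/d[2]
    return t+R@(r*depth)
def proj(cam,p):
    m=cams.camera_model(cam);K=np.array(m['mtx']);R=np.array(m['orientation']);t=np.array(m['xyz'])
    c=R.T@(np.array(p)-t);u=K@c;return u[:2]/u[2]
E
python3 - <<'E'
from h import *
np.set_printoptions(precision=2,suppress=True)
for c in ('top','side'):
    im,d=cams.camera(c);np.savez(f'{c}0.npz',im=im,d=d);cv2.imwrite(f'pics/{c}0.png',im[:,:,::-1])
    print(c,cams.camera_model(c))
    for l in ('key','key_bow','lock','lock_mouth','tray'):
        print(l,[(r['xy'],round(r['confidence'],2)) for r in finder.place_of(c,l)][:4])
print(ctrl.sense(),ctrl.grasp_offset)
E
```

```text
pics
top {'mtx': array([[490.59,   0.  , 261.43],
       [  0.  , 490.59, 194.56],
       [  0.  ,   0.  ,   1.  ]]), 'xyz': array([ 502.05,   -8.54, 1341.97]), 'orientation': array([[ 0.  , -1.  ,  0.05],
       [-1.  , -0.  ,  0.01],
       [-0.01, -0.05, -1.  ]])}
key [([304.4, 200.0], 0.49)]
key_bow [([304.9, 199.0], 0.57), ([203.0, 225.1], 0.34), ([396.2, 162.0], 0.25)]
lock [([299.4, 198.7], 0.72), ([306.4, 199.5], 0.33)]
lock_mouth [([303.8, 205.2], 0.58)]
tray [([266.0, 274.7], 0.7), ([350.6, 272.9], 0.6), ([203.8, 227.1], 0.59)]
side {'mtx': array([[419.77,   0.  , 254.31],
       [  0.  , 419.77, 192.02],
       [  0.  ,   0.  ,   1.  ]]), 'xyz': array([ 483.81, -920.11,  652.43]), 'orientation': array([[ 1.  , -0.03,  0.06],
       [-0.07, -0.53,  0.85],
       [ 0.01, -0.85, -0.53]])}
key [([258.2, 229.8], 0.68)]
key_bow [([259.9, 214.0], 0.43)]
lock [([255.3, 242.6], 0.7)]
lock_mouth [([256.3, 223.1], 0.71)]
tray [([170.6, 221.8], 0.68), ([170.2, 285.7], 0.67)]
{'clock': 0.6, 'q': array([-1.25,  0.26, -0.14,  1.17, -0.  ,  1.57]), 'qvel': array([ 0., -0., -0., -0.,  0.,  0.]), 'effort': array([  0.  , -40.54,  25.41,   0.  ,  -0.  ,  -0.  ]), 'eef_pos': array([ 166.54, -497.88,  231.32]), 'tcp_rot': array([[ 0.95,  0.32, -0.  ],
       [ 0.32, -0.95, -0.  ],
       [-0.  ,  0.  , -1.  ]]), 'force': array([-0.34, -0.39, -0.4 ]), 'wrist_torque': array([0.01, 0.01, 0.01]), 'gripper_force': 0.0, 'grip_width': 85.65167766343951} -18.700000000000003
```

```bash
python3 - <<'E'
import cv2,numpy as np
a=cv2.imread('pics/top0.png');b=cv2.imread('pics/side0.png')
c1=cv2.resize(a[165:235,260:350],(386,300),interpolation=cv2.INTER_CUBIC)
c2=cv2.resize(b[180:280,200:328],(384,300),interpolation=cv2.INTER_CUBIC)
top=np.hstack([cv2.resize(a,(400,300)),cv2.resize(b,(400,300))])
bot=np.hstack([c1,c2]);bot=np.pad(bot,((0,0),(0,800-bot.shape[1]),(0,0)))
cv2.imwrite('pics/m0.png',np.vstack([top,bot]))
E
```

```text
(no output)
```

View pics/m0.png

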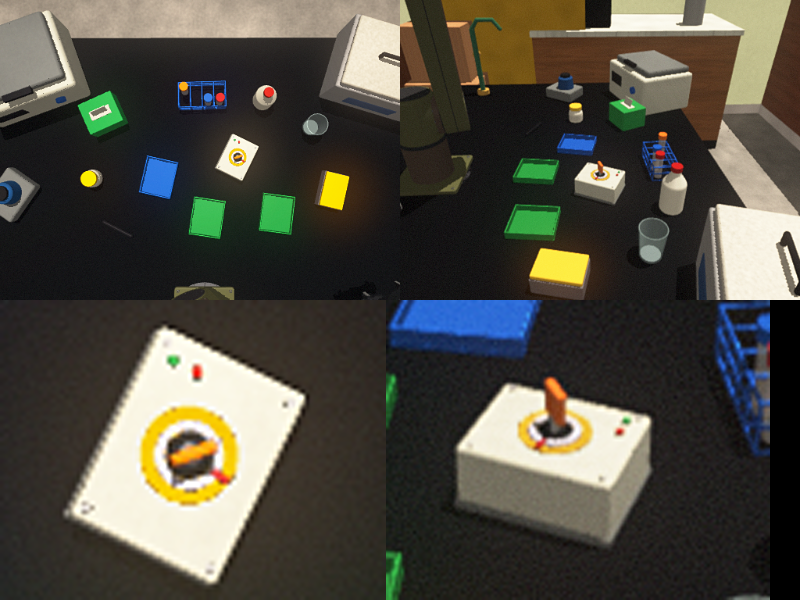

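The key bow shows at about (303,200) in the top picture, on the white box. The blue tray is at about (203,226); the other two trays are green. Next I'll measure these precisely.

```bash
python3 - <<'E'
from h import *
np.set_printoptions(precision=3,suppress=True)
def pts(c,mask,d):
    v,u=np.nonzero(mask&(d>0)); return np.array([world(c,(a,b),d[b,a]) for a,b in zip(u,v)])
for c in ('top','side'):
    f=np.load(c+'0.npz');im,d=f['im'],f['d'];hsv=cv2.cvtColor(im,cv2.COLOR_RGB2HSV);H,S,V=[hsv[...,i].astype(int) for i in range(3)]
    roi=np.zeros(d.shape,bool)
    if c=='top': roi[165:240,260:350]=1
    else: roi[180:280,200:328]=1
    P=pts(c,roi,d); P=P[abs(P[:,2]-60)<6]
    r=cv2.minAreaRect(P[:,:2].astype(np.float32)); print(c,'boxtop',r,np.median(P[:,2]))
    b=cv2.boxPoints(r);print(b)
    o=roi&(H>4)&(H<17)&(S>150)&(V>110)
    Q=pts(c,o,d);Q=Q[Q[:,2]>70]; print('bow',len(Q),Q.mean(0),Q.min(0),Q.max(0))
    X=Q[:,:2]-Q[:,:2].mean(0);w,v=np.linalg.eigh(X.T@X/len(X));print(np.sqrt(w),v[:,1],np.arctan2(v[1,1],v[0,1]))
    print(cv2.minAreaRect(Q[:,:2].astype(np.float32)))
    rt=np.zeros(d.shape,bool)
    if c=='top': rt[190:265,165:240]=1
    else: rt[165:200,190:260]=1
    B=rt&(H>100)&(H<125)&(S>120)&(V>60); T=pts(c,B,d);T=T[T[:,2]<40]
    print('tray',len(T),cv2.minAreaRect(T[:,:2].astype(np.float32)),np.percentile(T[:,2],[2,10,50,90,98]))
    for l in ('washbottle','wipes','rack','beaker','jar'): 
        r=finder.place_of(c,l)[:1]
        print(l,[world(c,q['xy'],z=0) for q in r])
E
```

```text
Traceback (most recent call last):
  File "h.py", line 4, in world
    m=cams.camera_model(cam);K=np.array(m['mtx']);R=np.array(m['orientation']);t=np.array(m['xyz'])
ValueError: time passes only in moves, steps and waits
```

```bash
cat > h.py <<'E'
import numpy as np, cv2, functools
from station import ctrl, cams, order, finder
@functools.lru_cache(None)
def mod(cam):
    m=cams.camera_model(cam);return np.array(m['mtx']),np.array(m['orientation']),np.array(m['xyz'])
def world(cam,px,depth=None,z=None):
    K,R,t=mod(cam)
    r=np.linalg.inv(K)@[px[0],px[1],1]
    if z is not None: d=R@r; return t+d*(z-t[2])/d[2]
    return t+R@(r*depth)
def proj(cam,p):
    K,R,t=mod(cam)
    c=R.T@(np.array(p)-t);u=K@c;return u[:2]/u[2]
def pts(c,mask,d):
    v,u=np.nonzero(mask&(d>0)); return np.array([world(c,(a,b),d[b,a]) for a,b in zip(u,v)])
E
cat > m.py <<'E'
from h import *
np.set_printoptions(precision=3,suppress=True)
for c in ('top','side'):
    f=np.load(c+'0.npz');im,d=f['im'],f['d'];hsv=cv2.cvtColor(im,cv2.COLOR_RGB2HSV);H,S,V=[hsv[...,i].astype(int) for i in range(3)]
    roi=np.zeros(d.shape,bool)
    if c=='top': roi[165:240,260:350]=1
    else: roi[180:280,200:328]=1
    P=pts(c,roi,d); P=P[abs(P[:,2]-60)<6]
    r=cv2.minAreaRect(P[:,:2].astype(np.float32)); print(c,'boxtop',r,np.median(P[:,2]))
    b=cv2.boxPoints(r);print(b)
    o=roi&(H>4)&(H<17)&(S>150)&(V>110)
    Q=pts(c,o,d);Q=Q[Q[:,2]>70]; print('bow',len(Q),Q.mean(0),Q.min(0),Q.max(0))
    X=Q[:,:2]-Q[:,:2].mean(0);w,v=np.linalg.eigh(X.T@X/len(X));print(np.sqrt(w),v[:,1],np.arctan2(v[1,1],v[0,1]))
    print(cv2.minAreaRect(Q[:,:2].astype(np.float32)))
    rt=np.zeros(d.shape,bool)
    if c=='top': rt[190:265,165:240]=1
    else: rt[165:200,190:260]=1
    B=rt&(H>100)&(H<125)&(S>120)&(V>60); T=pts(c,B,d);T=T[T[:,2]<40]
    print('tray',len(T),cv2.minAreaRect(T[:,:2].astype(np.float32)),np.percentile(T[:,2],[2,10,50,90,98]))
for l in ('washbottle','wipes','rack','beaker','jar'): 
    for c in ('top','side'):
        r=finder.place_of(c,l)[:1]
        print(c,l,[world(c,q['xy'],z=0) for q in r])
E
python3 m.py
```

```text
top boxtop ((547.660888671875, -111.20308685302734), (99.71560668945312, 129.48345947265625), 63.46588134765625) 59.40713369305513
[[ 467.465 -126.887]
 [ 583.31  -184.731]
 [ 627.856  -95.519]
 [ 512.012  -37.675]]
bow 12 [ 545.029 -108.406   98.319] [ 540.104 -124.188   81.516] [550.239 -97.789 102.08 ]
[2.663 8.962] [-0.234  0.972] 1.8065643856215323
((547.0936889648438, -111.08641052246094), (7.20552921295166, 26.819171905517578), 18.40504264831543)
tray 2048 ((478.7137756347656, 160.54644775390625), (115.86935424804688, 133.8956298828125), 77.6987533569336) [-2.783 -0.313  3.561 19.263 23.605]
side boxtop ((612.7130126953125, -57.96165466308594), (308.510009765625, 152.48585510253906), 41.51430892944336) 58.043860785209404
[[ 446.674 -103.113]
 [ 547.743 -217.293]
 [ 778.752  -12.81 ]
 [ 677.683  101.37 ]]
bow 70 [ 545.519 -117.426   91.142] [ 539.503 -128.557   75.613] [ 552.381 -100.738  101.575]
[1.915 8.161] [-0.367  0.93 ] 1.9466227209900406
((545.970947265625, -114.5864028930664), (7.647416114807129, 28.564369201660156), 21.63029670715332)
tray 1184 ((477.3431701660156, 178.95016479492188), (162.59552001953125, 143.84898376464844), 77.58897399902344) [-3.051 -0.039  3.388 18.293 20.483]
top washbottle [array([ 750.933, -204.991,    0.   ])]
side washbottle []
top wipes [array([691.086, 348.404,   0.   ])]
side wipes [array([688.753, 330.07 ,   0.   ])]
top rack [array([762.484,  12.341,   0.   ])]
side rack [array([766.069,  -0.117,   0.   ])]
top beaker [array([ 649.115, -375.537,    0.   ])]
side beaker [array([ 652.272, -373.087,    0.   ])]
top jar [array([474.447, 380.698,   0.   ])]
side jar [array([465.876, 394.789,  -0.   ])]
```

```bash
cat > go.py <<'E'
# usage: go.py x y z yaw : shift (cm) & turn (deg) in tool axes to reach the pose
import sys; from h import *
from scipy.spatial.transform import Rotation as Ro
np.set_printoptions(precision=3,suppress=True)
s=ctrl.sense();R=np.array(s['tcp_rot']);p=np.array(s['eef_pos'])
x,y,z,a=map(float,sys.argv[1:5]);c,n=np.cos(a),np.sin(a)
T=np.array([[c,n,0],[n,-c,0],[0,0,-1]])
print('yaw',np.arctan2(R[1,0],R[0,0]),'q',s['q'],'pos',p,'t',s['clock'],'F',s['force'],'M',s['wrist_torque'])
print('cm',R.T@(np.array([x,y,z])-p)/10,'deg',np.degrees(Ro.from_matrix(R.T@T).as_rotvec()))
E
python3 go.py 547 -111.3 180 1.918;python3 go.py 547 -111.3 180 -1.223
```

```text
yaw 0.32277255841769104 q [-1.248  0.26  -0.138  1.173 -0.     1.571] pos [ 166.53  -497.877  231.308] t 1.1 F [0.344 0.662 0.181] M [-0.027  0.014 -0.003]
cm [ 48.344 -24.593   5.13 ] deg [  0.    0.  -91.4]
yaw 0.32277255841769104 q [-1.248  0.26  -0.138  1.173 -0.     1.571] pos [ 166.53  -497.877  231.308] t 1.1 F [0.344 0.662 0.181] M [-0.027  0.014 -0.003]
cm [ 48.344 -24.593   5.13 ] deg [ 0.    -0.    88.566]
```

Emit:
{"method": "servo_tool", "body": {"moves": [{"tx": 4, "ty": -2, "tz": 0, "rz": -9}, {"tx": 9, "ty": -4.5, "tz": 0, "rz": -18}, {"tx": 14, "ty": -7, "tz": 0, "rz": -27}, {"tx": 19, "ty": -9.5, "tz": 0, "rz": -36}, {"tx": 24, "ty": -12, "tz": 0, "rz": -45}], "claw": 0.3}}

```text
invalid input
```

```bash
python3 go.py 547 -111.3 140 1.918
```

```text
yaw 0.32277255841769104 q [-1.248  0.26  -0.138  1.173 -0.     1.571] pos [ 166.53  -497.877  231.308] t 1.1 F [0.344 0.662 0.181] M [-0.027  0.014 -0.003]
cm [ 48.344 -24.593   9.13 ] deg [  0.    0.  -91.4]
```

Emit:
{"method": "servo_tool", "body": {"moves": [{"tx": 4, "ty": -2, "tz": 0, "rx": 0, "ry": 0, "rz": -9}, {"tx": 9, "ty": -4.5, "tz": 0, "rx": 0, "ry": 0, "rz": -18}, {"tx": 14, "ty": -7, "tz": 0, "rx": 0, "ry": 0, "rz": -27}, {"tx": 19, "ty": -9.5, "tz": 0, "rx": 0, "ry": 0, "rz": -36}, {"tx": 24, "ty": -12, "tz": 0, "rx": 0, "ry": 0, "rz": -45}], "claw": 0.3}}

```text
clock: 1.72
eef_pos: [357.2, -306.7, 231.5]
tcp_rot: [[0.442, 0.897, 0.001], [0.897, -0.442, -0.001], [-0.0, 0.001, -1.0]]
force: [1.1, -0.5, -0.5]
grip_width: 59.8
gripper_force: 0.0
```

```bash
python3 go.py 547 -111.3 140 1.918
```

```text
yaw 1.1130821004248859 q [-0.709  0.167 -0.26   1.143 -0.     1.319] pos [ 357.234 -306.69   231.513] t 1.725 F [ 1.057 -0.459 -0.461] M [-0.071 -0.025 -0.019]
cm [25.916  8.382  9.152] deg [  0.037   0.031 -46.118]
```

Emit:
{"method": "servo_tool", "body": {"moves": [{"tx": 5, "ty": 1.6, "tz": 1, "rx": 0, "ry": 0, "rz": -9}, {"tx": 10.5, "ty": 3.4, "tz": 3, "rx": 0, "ry": 0, "rz": -18}, {"tx": 16, "ty": 5.2, "tz": 5, "rx": 0, "ry": 0, "rz": -27}, {"tx": 21, "ty": 6.8, "tz": 7, "rx": 0, "ry": 0, "rz": -36}, {"tx": 25.9, "ty": 8.4, "tz": 9, "rx": 0, "ry": 0, "rz": -46.1}]}}

```text
clock: 2.35
eef_pos: [548.2, -112.2, 140.8]
tcp_rot: [[-0.341, 0.94, 0.001], [0.94, 0.341, -0.0], [-0.001, 0.0, -1.0]]
force: [0.8, -1.8, 0.4]
grip_width: 59.8
gripper_force: 0.0
```

Emit:
{"method": "servo_tool", "body": {"moves": [{"tx": 0, "ty": 0, "tz": 0, "rx": 0, "ry": 0, "rz": 0}]}}

```text
clock: 2.48
eef_pos: [548.1, -110.9, 139.4]
tcp_rot: [[-0.34, 0.94, -0.002], [0.94, 0.34, 0.001], [0.002, -0.001, -1.0]]
force: [-0.2, -0.5, -0.1]
grip_width: 59.6
gripper_force: 0.0
```

```bash
python3 go.py 547 -111.3 71 1.918; python3 - <<'E'
from h import *
im,d=cams.camera('side');a=im[...,::-1]
cv2.imwrite('pics/s1.png',cv2.resize(a[120:270,170:350],(720,600),interpolation=cv2.INTER_CUBIC))
E
```

```text
yaw 1.9177514792602537 q [-0.2    0.373 -0.222  0.979  0.001  1.024] pos [ 548.143 -110.91   139.394] t 2.475 F [-0.245 -0.503 -0.057] M [-0.052  0.037  0.005]
cm [-0.008 -0.112  6.84 ] deg [-0.075 -0.089 -0.014]
```

View pics/s1.png

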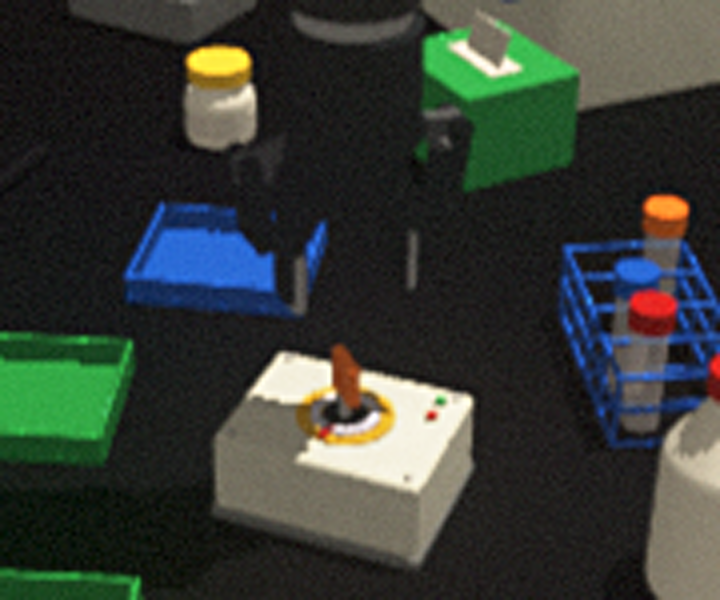

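The open fingers straddle the key: pads at about crop (300,285) and (412,262), bow at (345,375). I'll go down and close gently.

Emit:
{"method": "servo_tool", "body": {"moves": [{"tx": 0, "ty": -0.1, "tz": 2.5, "rx": 0, "ry": 0, "rz": 0}, {"tx": 0, "ty": -0.1, "tz": 5, "rx": 0, "ry": 0, "rz": 0}, {"tx": 0, "ty": -0.1, "tz": 6.8, "rx": 0, "ry": 0, "rz": 0}, {"tx": 0, "ty": -0.1, "tz": 6.8, "rx": 0, "ry": 0, "rz": 0}]}}

```text
clock: 3.02
eef_pos: [543.9, -114.8, 72.7]
tcp_rot: [[-0.333, 0.943, -0.003], [0.943, 0.333, 0.0], [0.001, -0.003, -1.0]]
force: [0.1, 0.2, -0.3]
grip_width: 59.7
gripper_force: 0.0
```

Emit:
{"method": "servo_tool", "body": {"moves": [{"tx": 0, "ty": 0, "tz": 0, "rx": 0, "ry": 0, "rz": 0}, {"tx": 0, "ty": 0, "tz": 0, "rx": 0, "ry": 0, "rz": 0}, {"tx": 0, "ty": 0, "tz": 0, "rx": 0, "ry": 0, "rz": 0}, {"tx": 0, "ty": 0, "tz": 0, "rx": 0, "ry": 0, "rz": 0}, {"tx": 0, "ty": 0, "tz": 0, "rx": 0, "ry": 0, "rz": 0}], "claw": 1, "grip_force": 20}}

```text
clock: 3.65
eef_pos: [546.7, -114.1, 74.2]
tcp_rot: [[-0.335, 0.942, 0.002], [0.942, 0.335, -0.001], [-0.001, 0.001, -1.0]]
force: [0.0, -1.1, 5.8]
grip_width: 7.8
gripper_force: 24.7
```

```bash
python3 go.py 547 -111.3 71 1.918
```

```text
yaw 1.9128619582228736 q [-0.206  0.426 -0.326  0.817 -0.     1.023] pos [ 546.687 -114.146   74.165] t 3.65 F [ 0.041 -1.146  5.806] M [-0.043  0.044 -0.015]
cm [0.258 0.125 0.316] deg [ 0.085  0.063 -0.294]
```

Emit:
{"method": "servo_tool", "body": {"moves": [{"tx": 0, "ty": 0, "tz": 0, "rx": 0, "ry": 0, "rz": 0}, {"tx": 0, "ty": 0, "tz": 0, "rx": 0, "ry": 0, "rz": 0}]}}

```text
clock: 3.9
eef_pos: [546.7, -114.1, 74.2]
tcp_rot: [[-0.335, 0.942, 0.002], [0.942, 0.335, -0.001], [-0.001, 0.001, -1.0]]
force: [-0.4, -0.0, 6.3]
grip_width: 7.9
gripper_force: 24.7
```

```bash
python3 go.py 547 -111.3 71 1.918; python3 - <<'E'
from h import *
for c in ('top','side'):
    im,d=cams.camera(c);
    s=ctrl.sense();print(s['eef_pos'],s['force'],s['wrist_torque'])
    if c=='side':cv2.imwrite('pics/s2.png',cv2.resize(im[150:270,190:340,::-1],(750,600),interpolation=cv2.INTER_CUBIC))
E
```

```text
yaw 1.9128809400991733 q [-0.206  0.426 -0.326  0.817 -0.     1.023] pos [ 546.693 -114.145   74.195] t 3.9 F [-0.392 -0.007  6.263] M [-0.005  0.073  0.026]
cm [0.258 0.124 0.319] deg [ 0.086  0.064 -0.293]
[ 546.74386285 -114.15330718   74.18337081] [ 0.04771163 -0.67225114  5.60405069] [-0.00068351  0.05574337  0.0071684 ]
[ 546.70491568 -114.18210555   74.18751681] [0.87726951 0.04779726 5.95286469] [-0.09835087  0.083403    0.00876761]
```

View pics/s2.png

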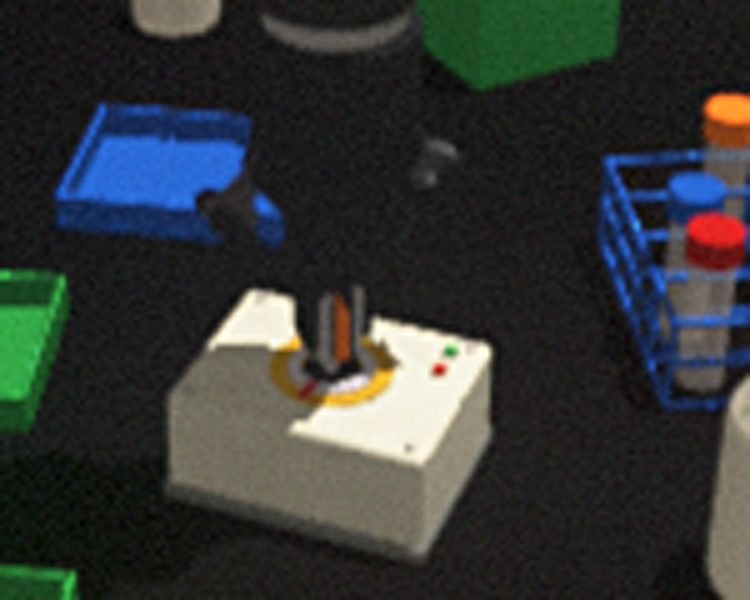

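The key is gripped: the bow shows between the pads at crop (340,325), and the pointer is at (305,388). I'll ease off the downward press and turn clockwise in small steps.

Emit:
{"method": "servo_tool", "body": {"moves": [{"tx": 0, "ty": 0, "tz": -0.25, "rx": 0, "ry": 0, "rz": 0}, {"tx": 0, "ty": -0.01, "tz": -0.25, "rx": 0, "ry": 0, "rz": 4}, {"tx": 0, "ty": -0.02, "tz": -0.25, "rx": 0, "ry": 0, "rz": 8}, {"tx": 0, "ty": -0.03, "tz": -0.25, "rx": 0, "ry": 0, "rz": 12}, {"tx": 0, "ty": -0.03, "tz": -0.25, "rx": 0, "ry": 0, "rz": 12}]}}

```text
clock: 4.62
eef_pos: [546.2, -114.2, 75.8]
tcp_rot: [[-0.133, 0.991, 0.001], [0.991, 0.133, -0.0], [-0.0, 0.001, -1.0]]
force: [1.2, -0.6, -0.3]
grip_width: 7.8
gripper_force: 23.8
```

```bash
python3 go.py 547 -111.3 71 1.918
```

```text
yaw 1.7041889347546302 q [-0.206  0.424 -0.324  0.822  0.     1.231] pos [ 546.154 -114.161   75.78 ] t 4.625 F [ 1.153 -0.609 -0.282] M [-0.044 -0.495  0.003]
cm [0.272 0.121 0.478] deg [  0.043   0.02  -12.25 ]
```

Emit:
{"method": "servo_tool", "body": {"moves": [{"tx": 0, "ty": 0, "tz": 0, "rx": 0, "ry": 0, "rz": 0}]}}

```text
clock: 4.75
eef_pos: [546.1, -114.1, 75.8]
tcp_rot: [[-0.133, 0.991, 0.001], [0.991, 0.133, -0.0], [-0.0, 0.001, -1.0]]
force: [2.2, -0.3, -0.3]
grip_width: 7.4
gripper_force: 23.8
```

```bash
python3 go.py 547 -111.3 71 1.918
```

```text
yaw 1.704357769139573 q [-0.206  0.424 -0.324  0.822  0.     1.231] pos [ 546.119 -114.144   75.813] t 4.75 F [ 2.225 -0.313 -0.3  ] M [-0.04  -0.595  0.012]
cm [0.27  0.125 0.481] deg [  0.044   0.016 -12.241]
```

Emit:
{"method": "servo_tool", "body": {"moves": [{"tx": 0, "ty": 0.1, "tz": 0, "rx": 0, "ry": 0, "rz": 3}, {"tx": 0, "ty": 0.1, "tz": 0, "rx": 0, "ry": 0, "rz": 6}, {"tx": 0, "ty": 0.1, "tz": 0, "rx": 0, "ry": 0, "rz": 6}]}}

```text
clock: 5.12
eef_pos: [546.4, -114.0, 75.7]
tcp_rot: [[-0.029, 1.0, -0.0], [1.0, 0.029, -0.0], [-0.0, -0.0, -1.0]]
force: [1.7, -0.5, 0.2]
grip_width: 7.6
gripper_force: 23.8
```

```bash
python3 go.py 547 -111.3 71 1.918
```

```text
yaw 1.599759745752786 q [-0.206  0.426 -0.322  0.824 -0.     1.336] pos [ 546.44  -114.001   75.681] t 5.125 F [ 1.731 -0.461  0.181] M [-0.085 -0.329  0.05 ]
cm [0.268 0.064 0.468] deg [ -0.023   0.002 -18.234]
```

Emit:
{"method": "servo_tool", "body": {"moves": [{"tx": 0, "ty": 0.1, "tz": 0, "rx": 0, "ry": 0, "rz": 2}, {"tx": 0, "ty": 0.1, "tz": 0, "rx": 0, "ry": 0, "rz": 4}, {"tx": 0, "ty": 0.1, "tz": 0, "rx": 0, "ry": 0, "rz": 4}]}}

```text
clock: 5.5
eef_pos: [547.1, -113.8, 75.6]
tcp_rot: [[0.042, 0.999, -0.001], [0.999, -0.042, 0.0], [0.0, -0.001, -1.0]]
force: [0.0, 0.6, -0.3]
grip_width: 7.6
gripper_force: 23.8
```

```bash
python3 go.py 547 -111.3 71 1.918
```

```text
yaw 1.5287180810217693 q [-0.205  0.427 -0.32   0.825 -0.     1.408] pos [ 547.068 -113.806   75.587] t 5.5 F [ 0.044  0.571 -0.315] M [-0.007 -0.043  0.013]
cm [ 0.25  -0.017  0.459] deg [ -0.057  -0.02  -22.304]
```

Free so far; continuing.

Emit:
{"method": "servo_tool", "body": {"moves": [{"tx": 0, "ty": 0.02, "tz": 0, "rx": 0, "ry": 0, "rz": 3}, {"tx": 0, "ty": 0.04, "tz": 0, "rx": 0, "ry": 0, "rz": 6}, {"tx": 0, "ty": 0.04, "tz": 0, "rx": 0, "ry": 0, "rz": 6}]}}

```text
clock: 5.88
eef_pos: [547.2, -113.9, 75.6]
tcp_rot: [[0.145, 0.989, -0.001], [0.989, -0.145, 0.0], [-0.0, -0.001, -1.0]]
force: [-1.3, -0.7, 0.7]
grip_width: 7.0
gripper_force: 23.9
```

```bash
python3 go.py 547 -111.3 71 1.918
```

```text
yaw 1.4248638992368594 q [-0.205  0.428 -0.319  0.826 -0.     1.512] pos [ 547.229 -113.894   75.551] t 5.875 F [-1.267 -0.658  0.709] M [-0.093  0.228  0.04 ]
cm [ 0.253 -0.06   0.455] deg [ -0.085  -0.009 -28.255]
```

Emit:
{"method": "servo_tool", "body": {"moves": [{"tx": 0, "ty": -0.03, "tz": 0, "rx": 0, "ry": 0, "rz": 2}, {"tx": 0, "ty": -0.05, "tz": 0, "rx": 0, "ry": 0, "rz": 4}, {"tx": 0, "ty": -0.05, "tz": 0, "rx": 0, "ry": 0, "rz": 4}]}}

```text
clock: 6.25
eef_pos: [547.3, -114.0, 75.7]
tcp_rot: [[0.215, 0.977, -0.0], [0.977, -0.215, -0.0], [-0.0, -0.0, -1.0]]
force: [-0.6, -1.2, -1.9]
grip_width: 7.7
gripper_force: 23.7
```

```bash
python3 go.py 547 -111.3 71 1.918
```

```text
yaw 1.3539654227795153 q [-0.205  0.427 -0.32   0.825 -0.     1.582] pos [ 547.279 -114.035   75.668] t 6.25 F [-0.58  -1.233 -1.884] M [-0.207  0.172 -0.003]
cm [ 0.261 -0.086  0.467] deg [ -0.028   0.019 -32.317]
```

Emit:
{"method": "servo_tool", "body": {"moves": [{"tx": 0, "ty": -0.02, "tz": 0.03, "rx": 0, "ry": 0, "rz": 2}, {"tx": 0, "ty": -0.02, "tz": 0.05, "rx": 0, "ry": 0, "rz": 5}, {"tx": 0, "ty": -0.02, "tz": 0.05, "rx": 0, "ry": 0, "rz": 5}]}}

```text
clock: 6.62
eef_pos: [547.4, -114.1, 75.5]
tcp_rot: [[0.299, 0.954, 0.0], [0.954, -0.299, -0.001], [-0.001, 0.0, -1.0]]
force: [-1.2, -1.0, 0.6]
grip_width: 7.7
gripper_force: 24.0
```

```bash
python3 go.py 547 -111.3 71 1.918
```

```text
yaw 1.2667807009190408 q [-0.205  0.427 -0.32   0.823 -0.001  1.67 ] pos [ 547.359 -114.134   75.499] t 6.625 F [-1.162 -1.007  0.643] M [-0.417  0.241  0.025]
cm [ 0.26  -0.119  0.45 ] deg [  0.008   0.042 -37.312]
```

Emit:
{"method": "servo_tool", "body": {"moves": [{"tx": -0.03, "ty": -0.03, "tz": 0, "rx": 0, "ry": 0, "rz": 2}, {"tx": -0.03, "ty": -0.03, "tz": 0, "rx": 0, "ry": 0, "rz": 4}, {"tx": -0.03, "ty": -0.03, "tz": 0, "rx": 0, "ry": 0, "rz": 4}]}}

```text
clock: 7.0
eef_pos: [547.1, -114.1, 75.5]
tcp_rot: [[0.365, 0.931, 0.0], [0.931, -0.365, -0.0], [-0.0, 0.0, -1.0]]
force: [-1.5, -1.7, 0.5]
grip_width: 7.7
gripper_force: 24.1
```

```bash
python3 go.py 547 -111.3 71 1.918
```

```text
yaw 1.1968471545946477 q [-0.206  0.426 -0.321  0.823 -0.     1.739] pos [ 547.132 -114.098   75.467] t 7.0 F [-1.453 -1.691  0.468] M [-0.375  0.232  0.033]
cm [ 0.256 -0.115  0.447] deg [  0.024   0.012 -41.319]
```

Emit:
{"method": "servo_tool", "body": {"moves": [{"tx": -0.08, "ty": -0.02, "tz": 0, "rx": 0, "ry": 0, "rz": 2}, {"tx": -0.08, "ty": -0.02, "tz": 0, "rx": 0, "ry": 0, "rz": 4}, {"tx": -0.08, "ty": -0.02, "tz": 0, "rx": 0, "ry": 0, "rz": 4}]}}

```text
clock: 7.38
eef_pos: [546.9, -114.3, 75.5]
tcp_rot: [[0.429, 0.903, 0.001], [0.903, -0.429, 0.001], [0.001, 0.0, -1.0]]
force: [0.9, 0.0, 0.9]
grip_width: 7.8
gripper_force: 24.1
```

```bash
python3 go.py 547 -111.3 71 1.918
```

```text
yaw 1.1272834757196284 q [-0.207  0.426 -0.322  0.822  0.001  1.808] pos [ 546.885 -114.278   75.462] t 7.375 F [0.944 0.007 0.938] M [ 0.32  -0.13   0.001]
cm [ 0.273 -0.118  0.446] deg [  0.048  -0.054 -45.305]
```

Emit:
{"method": "servo_tool", "body": {"moves": [{"tx": 0, "ty": 0, "tz": 0, "rx": 0, "ry": 0, "rz": 2}, {"tx": 0, "ty": 0, "tz": 0, "rx": 0, "ry": 0, "rz": 4}, {"tx": 0, "ty": 0, "tz": 0, "rx": 0, "ry": 0, "rz": 4}]}}

```text
clock: 7.75
eef_pos: [546.7, -114.3, 75.4]
tcp_rot: [[0.491, 0.871, 0.0], [0.871, -0.491, 0.001], [0.001, -0.0, -1.0]]
force: [1.0, 2.6, 2.0]
grip_width: 7.6
gripper_force: 24.3
```

```bash
python3 go.py 547 -111.3 71 1.918; python3 - <<'E'
from h import *
im,d=cams.camera('side')
b=cv2.imread('pics/side0.png')
f=lambda a:cv2.resize(a[200:240,230:283],(398,300),interpolation=cv2.INTER_CUBIC)
cv2.imwrite('pics/s3.png',np.hstack([f(b),f(im[...,::-1])]))
E
```

```text
yaw 1.0574458968974483 q [-0.207  0.426 -0.322  0.823  0.001  1.878] pos [ 546.678 -114.267   75.431] t 7.75 F [1.024 2.624 2.027] M [ 0.669 -0.132  0.03 ]
cm [ 0.274 -0.118  0.443] deg [  0.024  -0.055 -49.306]
```

View pics/s3.png

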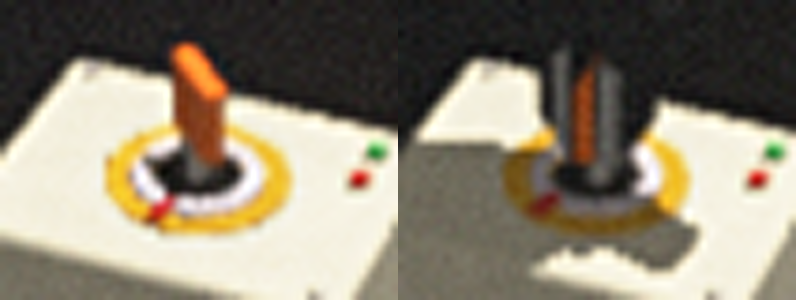

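The pointer has moved from crop (160,210) to about (147,205), so the bit is now pushing the cam. I'll continue in small steps.

Emit:
{"method": "servo_tool", "body": {"moves": [{"tx": 0, "ty": 0, "tz": 0, "rx": 0, "ry": 0, "rz": 2}, {"tx": 0, "ty": 0, "tz": 0, "rx": 0, "ry": 0, "rz": 3}, {"tx": 0, "ty": 0, "tz": 0, "rx": 0, "ry": 0, "rz": 3}]}}

```text
clock: 8.18
eef_pos: [546.6, -114.3, 75.4]
tcp_rot: [[0.536, 0.844, 0.0], [0.844, -0.536, 0.001], [0.001, -0.0, -1.0]]
force: [0.4, 4.8, 3.5]
grip_width: 7.3
gripper_force: 24.4
```

```bash
python3 go.py 547 -111.3 71 1.918
```

```text
yaw 1.0052265879257019 q [-0.207  0.426 -0.322  0.823  0.001  1.93 ] pos [ 546.581 -114.325   75.384] t 8.175 F [0.418 4.801 3.453] M [ 1.034 -0.174  0.052]
cm [ 0.277 -0.127  0.439] deg [  0.013  -0.051 -52.298]
```

Emit:
{"method": "servo_tool", "body": {"moves": [{"tx": 0, "ty": 0, "tz": 0, "rx": 0, "ry": 0, "rz": 2}, {"tx": 0, "ty": 0, "tz": 0, "rx": 0, "ry": 0, "rz": 2}, {"tx": 0, "ty": 0, "tz": 0, "rx": 0, "ry": 0, "rz": 2}]}}

```text
clock: 8.55
eef_pos: [546.6, -114.3, 75.4]
tcp_rot: [[0.566, 0.825, 0.0], [0.825, -0.566, 0.001], [0.001, -0.0, -1.0]]
force: [2.0, 4.9, 3.8]
grip_width: 7.9
gripper_force: 24.4
```

```bash
python3 go.py 547 -111.3 71 1.918
```

```text
yaw 0.9694040307152673 q [-0.207  0.426 -0.322  0.823  0.001  1.965] pos [ 546.614 -114.337   75.377] t 8.55 F [1.979 4.932 3.848] M [ 1.128 -0.221  0.043]
cm [ 0.272 -0.14   0.438] deg [  0.014  -0.05  -54.351]
```

Emit:
{"method": "servo_tool", "body": {"moves": [{"tx": 0.15, "ty": 0, "tz": -0.1, "rx": 0, "ry": 0, "rz": 0}, {"tx": 0.15, "ty": 0, "tz": -0.1, "rx": 0, "ry": 0, "rz": 1}, {"tx": 0.15, "ty": 0, "tz": -0.1, "rx": 0, "ry": 0, "rz": 2}, {"tx": 0.15, "ty": 0, "tz": -0.1, "rx": 0, "ry": 0, "rz": 2}]}}

```text
clock: 9.05
eef_pos: [546.6, -114.0, 75.6]
tcp_rot: [[0.594, 0.804, -0.002], [0.804, -0.594, -0.001], [-0.002, -0.001, -1.0]]
force: [0.5, -1.3, -6.3]
grip_width: 7.8
gripper_force: 22.9
```

```bash
python3 go.py 547 -111.3 71 1.918; python3 - <<'E'
from h import *
b=cv2.imread('pics/side0.png')
im,d=cams.camera('side');cv2.imwrite('pics/side3.png',im[...,::-1])
f=lambda a:cv2.resize(a[200:240,230:283],(398,300),interpolation=cv2.INTER_CUBIC)
cv2.imwrite('pics/s4.png',np.hstack([f(b),f(im[...,::-1])]))
E
```

```text
yaw 0.9346912367710745 q [-0.205  0.427 -0.32   0.825 -0.001  2.002] pos [ 546.621 -113.973   75.573] t 9.05 F [ 0.457 -1.327 -6.326] M [-0.19  -0.339  0.017]
cm [ 0.238 -0.128  0.457] deg [ -0.089   0.073 -56.339]
```

View pics/s4.png

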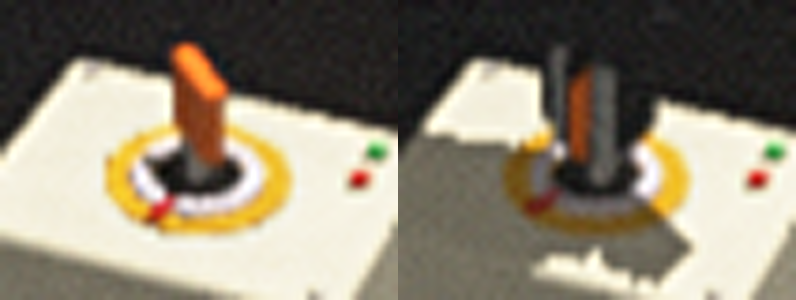

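```bash
cat > ptr.py <<'E'
from h import *
import sys
def ptr(im):
    hsv=cv2.cvtColor(im,cv2.COLOR_RGB2HSV).astype(int);H,S,V=hsv[...,0],hsv[...,1],hsv[...,2]
    m=((H<4)|(H>170))&(S>110)&(V>40); r=np.zeros(m.shape,bool); r[215:234,236:272]=1; m&=r
    v,u=np.nonzero(m); P=np.array([world('side',(a,b),z=61) for a,b in zip(u,v)]); w=V[m]*0+1
    c=np.average(P,axis=0,weights=w)
    # ring centre from the yellow/all: vision axis in this camera
    C=np.array([547,-112.5]); dx=c[:2]-C
    return len(u),(u.mean(),v.mean()),c,np.hypot(*dx),np.arctan2(dx[1],dx[0])
if __name__=='__main__':
    print(ptr(cv2.imread('pics/side0.png')[...,::-1]))
    for n in sys.argv[1:]: print(ptr(cv2.imread(n)[...,::-1]))
E
python3 ptr.py pics/side3.png
```

```text
(3, (np.float64(251.66666666666666), np.float64(226.66666666666666)), array([ 535.06382592, -127.18823883,   61.        ]), np.float64(18.926611205984425), np.float64(-2.253194075959108))
(4, (np.float64(249.25), np.float64(226.0)), array([ 529.54641324, -124.22359893,   61.        ]), np.float64(21.025471758985564), np.float64(-2.550112549489849))
```

Emit:
{"method": "servo_tool", "body": {"moves": [{"tx": 0, "ty": 0, "tz": 0.05, "rx": 0, "ry": 0, "rz": 1}, {"tx": 0, "ty": 0, "tz": 0.05, "rx": 0, "ry": 0, "rz": 2}, {"tx": 0, "ty": 0, "tz": 0.05, "rx": 0, "ry": 0, "rz": 2}]}}

```text
clock: 9.48
eef_pos: [546.8, -113.9, 75.6]
tcp_rot: [[0.622, 0.783, -0.001], [0.783, -0.622, -0.001], [-0.001, -0.0, -1.0]]
force: [-0.4, -1.8, -4.7]
grip_width: 7.7
gripper_force: 23.2
```

```bash
python3 go.py 547 -111.3 71 1.918
```

```text
yaw 0.900008036620941 q [-0.205  0.426 -0.321  0.825 -0.001  2.037] pos [ 546.785 -113.9     75.623] t 9.475 F [-0.354 -1.845 -4.679] M [-0.563 -0.021  0.148]
cm [ 0.218 -0.145  0.462] deg [ -0.049   0.069 -58.327]
```

Emit:
{"method": "servo_tool", "body": {"moves": [{"tx": 0, "ty": 0, "tz": 0, "rx": 0, "ry": 0, "rz": 0}]}}

```text
clock: 9.6
eef_pos: [546.8, -113.8, 75.6]
tcp_rot: [[0.621, 0.783, -0.001], [0.783, -0.621, -0.001], [-0.001, -0.0, -1.0]]
force: [0.2, -3.2, -5.6]
grip_width: 7.2
gripper_force: 23.1
```

```bash
python3 go.py 547 -111.3 71 1.918; python3 - <<'E'
from ptr import *
im,d=cams.camera('side');cv2.imwrite('pics/side4.png',im[...,::-1]);print(ptr(im))
for i in range(3):
    im,d=cams.camera('side');print(ptr(im)[-1],ctrl.sense()['wrist_torque'])
E
```

```text
yaw 0.9002711468871205 q [-0.205  0.426 -0.32   0.825 -0.001  2.037] pos [ 546.817 -113.85    75.628] t 9.6 F [ 0.238 -3.191 -5.639] M [-0.711  0.214  0.131]
cm [ 0.212 -0.144  0.463] deg [ -0.048   0.063 -58.312]
(3, (np.float64(249.0), np.float64(226.33333333333334)), array([ 528.88151654, -125.50229323,   61.        ]), np.float64(22.301100243855117), np.float64(-2.519134906811153))
-2.519134906811153 [-0.74874476  0.16148542  0.15200078]
-2.550112549489849 [-0.79584128  0.2329971   0.12939403]
-2.550112549489849 [-0.8868849   0.24370691  0.11215596]
```

The torque has risen to 0.13 N m and stays there, with the pointer over by about 0.3 rad. That is the stop. Now back anticlockwise.

Emit:
{"method": "servo_tool", "body": {"moves": [{"tx": 0, "ty": 0, "tz": 0.03, "rx": 0, "ry": 0, "rz": -6}, {"tx": 0, "ty": 0, "tz": 0.05, "rx": 0, "ry": 0, "rz": -14}, {"tx": 0, "ty": 0, "tz": 0.05, "rx": 0, "ry": 0, "rz": -22}, {"tx": 0, "ty": 0, "tz": 0.05, "rx": 0, "ry": 0, "rz": -30}, {"tx": 0, "ty": 0, "tz": 0.05, "rx": 0, "ry": 0, "rz": -30}]}}

```text
clock: 10.42
eef_pos: [547.3, -113.0, 76.0]
tcp_rot: [[0.148, 0.989, 0.0], [0.989, -0.148, 0.001], [0.001, 0.0, -1.0]]
force: [-1.5, -0.7, 0.6]
grip_width: 7.2
gripper_force: 23.9
```

```bash
python3 go.py 546.8 -114 71 2.07; python3 - <<'E'
from ptr import *
im,d=cams.camera('side');print(ptr(im));cv2.imwrite('pics/side5.png',im[...,::-1])
E
```

```text
yaw 1.4224623110940287 q [-0.204  0.426 -0.32   0.824  0.001  1.515] pos [ 547.298 -113.018   75.977] t 10.425 F [-1.484 -0.742  0.618] M [-0.166  0.52   0.012]
cm [-0.105 -0.035  0.498] deg [  0.033  -0.05  -37.101]
(4, (np.float64(249.25), np.float64(226.0)), array([ 529.54641324, -124.22359893,   61.        ]), np.float64(21.025471758985564), np.float64(-2.550112549489849))
```

Emit:
{"method": "servo_tool", "body": {"moves": [{"tx": 0, "ty": -0.05, "tz": 0, "rx": 0, "ry": 0, "rz": -9}, {"tx": -0.03, "ty": -0.05, "tz": 0, "rx": 0, "ry": 0, "rz": -18}, {"tx": -0.05, "ty": -0.05, "tz": 0, "rx": 0, "ry": 0, "rz": -27}, {"tx": -0.05, "ty": -0.05, "tz": 0, "rx": 0, "ry": 0, "rz": -36}, {"tx": -0.05, "ty": -0.05, "tz": 0, "rx": 0, "ry": 0, "rz": -36}]}}

```text
clock: 11.1
eef_pos: [548.0, -113.5, 76.0]
tcp_rot: [[-0.46, 0.888, 0.003], [0.888, 0.46, 0.001], [-0.0, 0.003, -1.0]]
force: [-0.2, -0.3, -0.6]
grip_width: 8.1
gripper_force: 23.8
```

```bash
python3 go.py 546.8 -114 71 2.07
```

```text
yaw 2.049309437501103 q [-0.205  0.426 -0.321  0.822  0.001  0.887] pos [ 547.97  -113.488   75.982] t 11.1 F [-0.173 -0.32  -0.584] M [0.029 0.018 0.048]
cm [ 0.009 -0.129  0.498] deg [ 0.15   0.026 -1.185]
```

Emit:
{"method": "servo_tool", "body": {"moves": [{"tx": 0, "ty": 0, "tz": -0.1, "rx": 0, "ry": 0, "rz": 0}, {"tx": 0, "ty": 0, "tz": -0.2, "rx": 0, "ry": 0, "rz": 0}, {"tx": 0, "ty": 0, "tz": -0.2, "rx": 0, "ry": 0, "rz": 0}]}}

```text
clock: 11.48
eef_pos: [547.0, -113.8, 77.3]
tcp_rot: [[-0.463, 0.887, 0.001], [0.887, 0.463, 0.0], [0.0, 0.001, -1.0]]
force: [1.7, -0.1, -1.2]
grip_width: 7.4
gripper_force: 23.7
```

```bash
python3 go.py 546.8 -114 71 2.07
```

```text
yaw 2.0516799192818858 q [-0.205  0.424 -0.319  0.827  0.     0.885] pos [ 547.047 -113.755   77.323] t 11.475 F [ 1.704 -0.056 -1.241] M [ 0.068 -0.163  0.002]
cm [-0.01  -0.034  0.632] deg [ 0.037 -0.    -1.05 ]
```

Emit:
{"method": "servo_tool", "body": {"moves": [{"tx": 0, "ty": 0.03, "tz": -0.1, "rx": 0, "ry": 0, "rz": 0}, {"tx": 0, "ty": 0.03, "tz": -0.1, "rx": 0, "ry": 0, "rz": -2}, {"tx": 0, "ty": 0.03, "tz": -0.1, "rx": 0, "ry": 0, "rz": -4}, {"tx": 0, "ty": 0.03, "tz": -0.1, "rx": 0, "ry": 0, "rz": -4}]}}

```text
clock: 11.98
eef_pos: [546.9, -113.5, 77.6]
tcp_rot: [[-0.524, 0.852, -0.001], [0.852, 0.524, 0.001], [0.001, -0.0, -1.0]]
force: [4.7, 0.1, -13.1]
grip_width: 7.5
gripper_force: 21.9
```

Emit:
{"method": "servo_tool", "body": {"moves": [{"tx": -0.03, "ty": 0.05, "tz": 0.08, "rx": 0, "ry": 0, "rz": 0}, {"tx": -0.03, "ty": 0.05, "tz": 0.08, "rx": 0, "ry": 0, "rz": -2}, {"tx": -0.03, "ty": 0.05, "tz": 0.08, "rx": 0, "ry": 0, "rz": -4}, {"tx": -0.03, "ty": 0.05, "tz": 0.08, "rx": 0, "ry": 0, "rz": -4}]}}

```text
clock: 12.48
eef_pos: [547.2, -113.4, 77.5]
tcp_rot: [[-0.583, 0.813, -0.001], [0.813, 0.583, 0.001], [0.001, -0.0, -1.0]]
force: [0.8, 2.1, -7.2]
grip_width: 8.0
gripper_force: 22.7
```

```bash
python3 go.py 546.8 -114 71 2.219
```

```text
yaw 2.1926146519174017 q [-0.205  0.425 -0.317  0.829  0.     0.744] pos [ 547.218 -113.44    77.509] t 12.475 F [ 0.813  2.081 -7.195] M [ 0.415 -0.167  0.017]
cm [-0.022 -0.067  0.651] deg [-0.005 -0.046 -1.512]
```

Emit:
{"method": "servo_tool", "body": {"moves": [{"tx": 0.02, "ty": 0, "tz": 0, "rx": 0, "ry": 0, "rz": -2}, {"tx": 0.02, "ty": 0, "tz": 0, "rx": 0, "ry": 0, "rz": -4}, {"tx": 0.02, "ty": 0, "tz": 0, "rx": 0, "ry": 0, "rz": -5}]}}

```text
clock: 12.85
eef_pos: [547.4, -113.5, 77.5]
tcp_rot: [[-0.652, 0.758, -0.0], [0.758, 0.652, 0.0], [0.0, 0.0, -1.0]]
force: [-0.6, 2.1, -7.3]
grip_width: 7.4
gripper_force: 22.7
```

Emit:
{"method": "servo_tool", "body": {"moves": [{"tx": 0, "ty": 0, "tz": 0, "rx": 0, "ry": 0, "rz": -1}]}}

```text
clock: 12.98
eef_pos: [547.4, -113.5, 77.5]
tcp_rot: [[-0.665, 0.747, -0.0], [0.747, 0.665, 0.0], [0.0, 0.0, -1.0]]
force: [0.1, 1.8, -8.0]
grip_width: 7.6
gripper_force: 22.7
```

Emit:
{"method": "servo_tool", "body": {"moves": [{"tx": 0.02, "ty": 0, "tz": 0, "rx": 0, "ry": 0, "rz": -2}, {"tx": 0.02, "ty": 0, "tz": 0, "rx": 0, "ry": 0, "rz": -4}, {"tx": 0.02, "ty": 0, "tz": 0, "rx": 0, "ry": 0, "rz": -6}, {"tx": 0.02, "ty": 0, "tz": 0, "rx": 0, "ry": 0, "rz": -6}]}}

```text
clock: 13.48
eef_pos: [547.6, -113.5, 77.5]
tcp_rot: [[-0.739, 0.674, 0.0], [0.674, 0.739, -0.0], [-0.0, 0.0, -1.0]]
force: [1.3, 1.2, -8.8]
grip_width: 7.4
gripper_force: 22.6
```

Emit:
{"method": "servo_tool", "body": {"moves": [{"tx": 0, "ty": 0.02, "tz": 0, "rx": 0, "ry": 0, "rz": -2}, {"tx": 0, "ty": 0.02, "tz": 0, "rx": 0, "ry": 0, "rz": -4}, {"tx": 0, "ty": 0.02, "tz": 0, "rx": 0, "ry": 0, "rz": -5}, {"tx": 0, "ty": 0.02, "tz": 0, "rx": 0, "ry": 0, "rz": -5}]}}

```text
clock: 13.98
eef_pos: [547.7, -113.3, 77.6]
tcp_rot: [[-0.794, 0.607, 0.0], [0.607, 0.794, -0.0], [-0.0, 0.0, -1.0]]
force: [2.4, 1.6, -8.2]
grip_width: 8.0
gripper_force: 22.5
```

Emit:
{"method": "servo_tool", "body": {"moves": [{"tx": -0.01, "ty": 0.03, "tz": 0, "rx": 0, "ry": 0, "rz": -2}, {"tx": -0.01, "ty": 0.03, "tz": 0, "rx": 0, "ry": 0, "rz": -4}, {"tx": -0.01, "ty": 0.03, "tz": 0, "rx": 0, "ry": 0, "rz": -5}, {"tx": -0.01, "ty": 0.03, "tz": 0, "rx": 0, "ry": 0, "rz": -5}]}}

```text
clock: 14.48
eef_pos: [547.8, -113.1, 77.5]
tcp_rot: [[-0.844, 0.536, 0.0], [0.536, 0.844, 0.0], [-0.0, 0.0, -1.0]]
force: [2.6, 0.2, -9.4]
grip_width: 7.5
gripper_force: 22.6
```

Emit:
{"method": "servo_tool", "body": {"moves": [{"tx": -0.02, "ty": 0.01, "tz": 0.01, "rx": 0, "ry": 0, "rz": -2}, {"tx": -0.02, "ty": 0.01, "tz": 0.01, "rx": 0, "ry": 0, "rz": -4}, {"tx": -0.02, "ty": 0.01, "tz": 0.01, "rx": 0, "ry": 0, "rz": -5}, {"tx": -0.02, "ty": 0.01, "tz": 0.01, "rx": 0, "ry": 0, "rz": -5}]}}

```text
clock: 14.98
eef_pos: [548.0, -113.1, 77.5]
tcp_rot: [[-0.888, 0.46, 0.0], [0.46, 0.888, 0.0], [-0.0, 0.0, -1.0]]
force: [2.5, 1.3, -7.4]
grip_width: 7.5
gripper_force: 22.8
```

```bash
python3 go.py 547 -113.8 71 2.7
```

```text
yaw 2.663518604422252 q [-0.204  0.425 -0.316  0.829  0.     0.275] pos [ 548.009 -113.059   77.523] t 14.975 F [ 2.532  1.297 -7.372] M [ 0.407 -0.41  -0.019]
cm [ 0.056 -0.112  0.652] deg [ 0.011  0.007 -2.09 ]
```

Emit:
{"method": "servo_tool", "body": {"moves": [{"tx": -0.02, "ty": 0.02, "tz": 0, "rx": 0, "ry": 0, "rz": -2}, {"tx": -0.02, "ty": 0.02, "tz": 0, "rx": 0, "ry": 0, "rz": -4}, {"tx": -0.02, "ty": 0.02, "tz": 0, "rx": 0, "ry": 0, "rz": -5}, {"tx": -0.02, "ty": 0.02, "tz": 0, "rx": 0, "ry": 0, "rz": -5}]}}

```text
clock: 15.48
eef_pos: [548.2, -113.1, 77.4]
tcp_rot: [[-0.925, 0.381, -0.0], [0.381, 0.925, -0.0], [-0.0, -0.0, -1.0]]
force: [1.6, 0.2, -7.0]
grip_width: 7.6
gripper_force: 23.0
```

Emit:
{"method": "servo_tool", "body": {"moves": [{"tx": -0.02, "ty": 0.01, "tz": -0.01, "rx": 0, "ry": 0, "rz": -2}, {"tx": -0.02, "ty": 0.01, "tz": -0.01, "rx": 0, "ry": 0, "rz": -4}, {"tx": -0.02, "ty": 0.01, "tz": -0.01, "rx": 0, "ry": 0, "rz": -5}, {"tx": -0.02, "ty": 0.01, "tz": -0.01, "rx": 0, "ry": 0, "rz": -5}]}}

```text
clock: 15.98
eef_pos: [548.4, -113.1, 77.5]
tcp_rot: [[-0.954, 0.299, -0.0], [0.299, 0.954, -0.0], [-0.0, -0.0, -1.0]]
force: [1.3, -0.2, -6.2]
grip_width: 7.8
gripper_force: 22.9
```

Emit:
{"method": "servo_tool", "body": {"moves": [{"tx": -0.01, "ty": 0, "tz": -0.01, "rx": 0, "ry": 0, "rz": -2}, {"tx": -0.01, "ty": 0, "tz": -0.01, "rx": 0, "ry": 0, "rz": -4}, {"tx": -0.01, "ty": 0, "tz": -0.01, "rx": 0, "ry": 0, "rz": -5}, {"tx": -0.01, "ty": 0, "tz": -0.01, "rx": 0, "ry": 0, "rz": -5}]}}

```text
clock: 16.48
eef_pos: [548.5, -113.0, 77.5]
tcp_rot: [[-0.977, 0.215, -0.0], [0.215, 0.977, 0.0], [0.0, 0.0, -1.0]]
force: [1.4, 0.7, -6.5]
grip_width: 7.4
gripper_force: 22.8
```

Emit:
{"method": "servo_tool", "body": {"moves": [{"tx": -0.01, "ty": 0, "tz": -0.01, "rx": 0, "ry": 0, "rz": -2}, {"tx": -0.01, "ty": 0, "tz": -0.01, "rx": 0, "ry": 0, "rz": -4}, {"tx": -0.01, "ty": 0, "tz": -0.01, "rx": 0, "ry": 0, "rz": -5}, {"tx": -0.01, "ty": 0, "tz": -0.01, "rx": 0, "ry": 0, "rz": -5}]}}

```text
clock: 16.98
eef_pos: [548.4, -112.9, 77.6]
tcp_rot: [[-0.992, 0.129, -0.0], [0.129, 0.992, 0.0], [0.0, 0.0, -1.0]]
force: [0.9, 0.8, -9.2]
grip_width: 7.2
gripper_force: 22.6
```

```bash
python3 go.py 547 -113.8 71 2.7
```

```text
yaw 3.0126099463924603 q [-0.203  0.426 -0.315  0.83   0.    -0.074] pos [ 548.45  -112.885   77.551] t 16.975 F [ 0.891  0.769 -9.2  ] M [ 0.372 -0.246 -0.062]
cm [ 0.132 -0.11   0.655] deg [ 0.016 -0.028 17.911]
```

Emit:
{"method": "servo_tool", "body": {"moves": [{"tx": 0, "ty": 0, "tz": 0.01, "rx": 0, "ry": 0, "rz": -2}, {"tx": 0, "ty": 0, "tz": 0.01, "rx": 0, "ry": 0, "rz": -4}, {"tx": 0, "ty": 0, "tz": 0.01, "rx": 0, "ry": 0, "rz": -5}, {"tx": 0, "ty": 0, "tz": 0.01, "rx": 0, "ry": 0, "rz": -5}]}}

```text
clock: 17.48
eef_pos: [548.6, -112.8, 77.6]
tcp_rot: [[-0.999, 0.042, -0.0], [0.042, 0.999, 0.001], [0.0, 0.001, -1.0]]
force: [1.7, 3.3, -7.8]
grip_width: 7.7
gripper_force: 22.7
```

```bash
python3 go.py 547 -113.8 71 2.7
```

```text
yaw 3.100002104116296 q [-0.203  0.426 -0.315  0.83   0.001 -0.161] pos [ 548.552 -112.778   77.611] t 17.475 F [ 1.719  3.255 -7.848] M [ 0.751 -0.172 -0.056]
cm [ 0.151 -0.109  0.661] deg [ 0.032 -0.014 22.918]
```

Emit:
{"method": "servo_tool", "body": {"moves": [{"tx": -0.02, "ty": 0.03, "tz": 0.01, "rx": 0, "ry": 0, "rz": -2}, {"tx": -0.02, "ty": 0.03, "tz": 0.01, "rx": 0, "ry": 0, "rz": -4}, {"tx": -0.02, "ty": 0.03, "tz": 0.01, "rx": 0, "ry": 0, "rz": -5}, {"tx": -0.02, "ty": 0.03, "tz": 0.01, "rx": 0, "ry": 0, "rz": -5}]}}

```text
clock: 17.98
eef_pos: [548.6, -112.6, 77.6]
tcp_rot: [[-0.999, -0.046, -0.0], [-0.046, 0.999, 0.0], [0.0, 0.0, -1.0]]
force: [-0.0, 4.1, -5.8]
grip_width: 7.2
gripper_force: 23.1
```

```bash
python3 go.py 547 -113.8 71 2.7; python3 - <<'E'
from h import *
im,d=cams.camera('side')
b=cv2.imread('pics/side5.png')
f=lambda a:cv2.resize(a[200:240,230:283],(398,300),interpolation=cv2.INTER_CUBIC)
cv2.imwrite('pics/s6.png',np.hstack([f(b),f(im[...,::-1])]))
E
```

```text
yaw -3.095994991515828 q [-0.203  0.427 -0.314  0.83   0.    -0.248] pos [ 548.619 -112.585   77.574] t 17.975 F [-0.038  4.129 -5.777] M [0.828 0.177 0.017]
cm [ 0.167 -0.114  0.657] deg [ 0.017 -0.023 27.914]
```

View pics/s6.png

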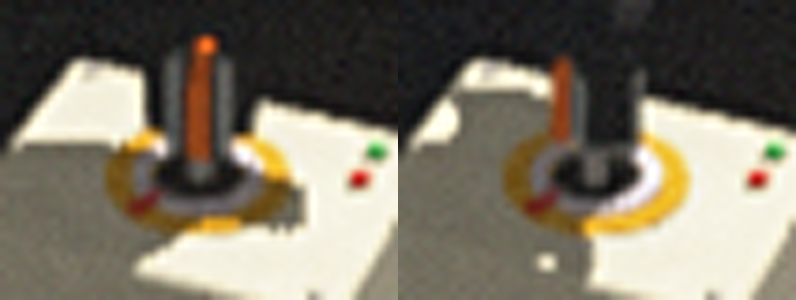

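The key is following the gripper: the bow shows at crop (565,100), now along world x, and the pointer stays over at (540,203). No slot yet, so I continue.

Emit:
{"method": "servo_tool", "body": {"moves": [{"tx": 0, "ty": 0.05, "tz": -0.01, "rx": 0, "ry": 0, "rz": -2}, {"tx": 0, "ty": 0.05, "tz": -0.01, "rx": 0, "ry": 0, "rz": -4}, {"tx": 0, "ty": 0.05, "tz": -0.01, "rx": 0, "ry": 0, "rz": -5}, {"tx": 0, "ty": 0.05, "tz": -0.01, "rx": 0, "ry": 0, "rz": -5}]}}

```text
clock: 18.52
eef_pos: [548.7, -112.3, 77.6]
tcp_rot: [[-0.991, -0.132, -0.0], [-0.132, 0.991, -0.0], [0.0, -0.0, -1.0]]
force: [-1.8, 2.4, -4.5]
grip_width: 7.3
gripper_force: 23.2
```

```bash
python3 go.py 547 -113.8 71 2.7
```

```text
yaw -3.0088877498655804 q [-0.202  0.426 -0.314  0.83  -0.    -0.335] pos [ 548.689 -112.319   77.632] t 18.525 F [-1.782  2.407 -4.524] M [ 0.633  0.35  -0.055]
cm [ 0.187 -0.124  0.663] deg [-0.007 -0.012 32.905]
```

Emit:
{"method": "servo_tool", "body": {"moves": [{"tx": 0.02, "ty": 0.03, "tz": -0.03, "rx": 0, "ry": 0, "rz": -2}, {"tx": 0.02, "ty": 0.03, "tz": -0.03, "rx": 0, "ry": 0, "rz": -4}, {"tx": 0.02, "ty": 0.03, "tz": -0.03, "rx": 0, "ry": 0, "rz": -4}]}}

```text
clock: 18.9
eef_pos: [549.0, -112.0, 78.4]
tcp_rot: [[-0.979, -0.202, 0.001], [-0.202, 0.979, 0.0], [-0.001, -0.0, -1.0]]
force: [-2.2, 2.9, -1.0]
grip_width: 7.5
gripper_force: 23.6
```

```bash
python3 go.py 547 -113.8 71 2.7
```

```text
yaw -2.9386842482098596 q [-0.201  0.425 -0.314  0.831  0.    -0.404] pos [ 548.991 -111.989   78.37 ] t 18.9 F [-2.189  2.92  -1.002] M [ 0.709  0.308 -0.031]
cm [ 0.232 -0.137  0.737] deg [ 0.008  0.052 36.927]
```

The key popped up 0.8 mm and the load vanished, so the slot starts here. I'll turn a little toward its middle and lift gently.

Emit:
{"method": "servo_tool", "body": {"moves": [{"tx": 0.02, "ty": 0.03, "tz": -0.03, "rx": 0, "ry": 0, "rz": -2}, {"tx": 0.02, "ty": 0.03, "tz": -0.08, "rx": 0, "ry": 0, "rz": -3}, {"tx": 0.02, "ty": 0.03, "tz": -0.15, "rx": 0, "ry": 0, "rz": -3}, {"tx": 0.02, "ty": 0.03, "tz": -0.15, "rx": 0, "ry": 0, "rz": -3}]}}

```text
clock: 19.4
eef_pos: [548.7, -111.9, 79.7]
tcp_rot: [[-0.968, -0.252, 0.001], [-0.252, 0.968, -0.0], [-0.001, -0.001, -1.0]]
force: [0.3, 2.5, -0.9]
grip_width: 7.6
gripper_force: 23.9
```

```bash
python3 go.py 547 -113.8 71 2.7
```

```text
yaw -2.8869484191955674 q [-0.201  0.423 -0.313  0.833 -0.    -0.456] pos [ 548.748 -111.913   79.736] t 19.4 F [ 0.264  2.521 -0.912] M [ 0.5    0.11  -0.009]
cm [ 0.217 -0.138  0.873] deg [-0.015  0.053 39.891]
```

Rising freely. Drawing it up.

Emit:
{"method": "servo_tool", "body": {"moves": [{"tx": 0, "ty": 0.05, "tz": -0.1, "rx": 0, "ry": 0, "rz": 0}, {"tx": 0, "ty": 0.05, "tz": -0.2, "rx": 0, "ry": 0, "rz": 0}, {"tx": 0, "ty": 0.05, "tz": -0.3, "rx": 0, "ry": 0, "rz": 0}, {"tx": 0, "ty": 0.05, "tz": -0.4, "rx": 0, "ry": 0, "rz": 0}, {"tx": 0, "ty": 0.05, "tz": -0.4, "rx": 0, "ry": 0, "rz": 0}]}}

```text
clock: 20.02
eef_pos: [548.5, -111.5, 83.6]
tcp_rot: [[-0.968, -0.252, 0.001], [-0.252, 0.968, -0.0], [-0.0, -0.001, -1.0]]
force: [0.8, 0.4, -0.2]
grip_width: 7.6
gripper_force: 23.9
```

```bash
python3 go.py 547 -113.8 71 2.7
```

```text
yaw -2.886959092276557 q [-0.2    0.419 -0.308  0.843 -0.    -0.455] pos [ 548.505 -111.469   83.635] t 20.025 F [ 0.788  0.356 -0.244] M [ 0.053 -0.101 -0.052]
cm [ 0.205 -0.187  1.264] deg [-0.02   0.038 39.891]
```

Emit:
{"method": "servo_tool", "body": {"moves": [{"tx": 0, "ty": 0, "tz": -0.3, "rx": 0, "ry": 0, "rz": 0}, {"tx": 0, "ty": 0, "tz": -0.6, "rx": 0, "ry": 0, "rz": 0}, {"tx": 0, "ty": 0, "tz": -0.9, "rx": 0, "ry": 0, "rz": 0}, {"tx": 0, "ty": 0, "tz": -1.2, "rx": 0, "ry": 0, "rz": 0}, {"tx": 0, "ty": 0, "tz": -1.5, "rx": 0, "ry": 0, "rz": 0}]}}

```text
clock: 20.65
eef_pos: [547.9, -111.3, 98.6]
tcp_rot: [[-0.968, -0.252, -0.0], [-0.252, 0.968, -0.0], [0.0, 0.0, -1.0]]
force: [-0.6, -0.2, -0.4]
grip_width: 7.5
gripper_force: 23.8
```

Emit:
{"method": "servo_tool", "body": {"moves": [{"tx": 0, "ty": 0, "tz": -1, "rx": 0, "ry": 0, "rz": 0}, {"tx": 0, "ty": 0, "tz": -3, "rx": 0, "ry": 0, "rz": 0}, {"tx": 0, "ty": 0, "tz": -5, "rx": 0, "ry": 0, "rz": 0}, {"tx": 0, "ty": 0, "tz": -5, "rx": 0, "ry": 0, "rz": 0}], "grip_force": 40}}

```text
clock: 21.15
eef_pos: [549.7, -111.6, 150.4]
tcp_rot: [[-0.968, -0.252, 0.004], [-0.252, 0.968, -0.001], [-0.004, -0.002, -1.0]]
force: [-0.2, 0.3, -0.4]
grip_width: 6.8
gripper_force: 45.4
```

```bash
python3 go.py 478.7 160.5 140 -2.887; python3 - <<'E'
from ptr import *
im,d=cams.camera('side');print(ptr(im))
cv2.imwrite('pics/s7.png',cv2.resize(im[110:260,190:370,::-1],(720,600),interpolation=cv2.INTER_CUBIC))
E
```

```text
yaw -2.88688183828361 q [-0.2    0.363 -0.206  0.998 -0.    -0.455] pos [ 549.741 -111.598  150.449] t 21.15 F [-0.159  0.258 -0.446] M [ 0.001 -0.042  0.028]
cm [ 0.023 28.124  0.993] deg [-0.106  0.215  0.007]
(3, (np.float64(249.0), np.float64(226.0)), array([ 528.95977775, -124.18590836,   61.        ]), np.float64(21.494419575606784), np.float64(-2.566786943535324))
```

View pics/s7.png

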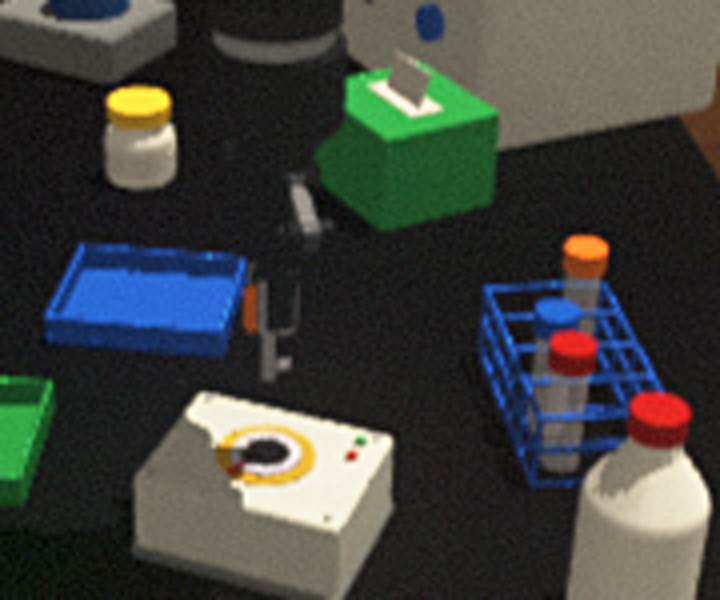

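The key is out, hanging from the gripper at crop (270,370), and the pointer still sits over at (235,465). Now to the blue tray.

Emit:
{"method": "servo_tool", "body": {"moves": [{"tx": 0, "ty": 5, "tz": 0, "rx": 0, "ry": 0, "rz": 5}, {"tx": 0, "ty": 10.5, "tz": 0, "rx": 0, "ry": 0, "rz": 10}, {"tx": 0, "ty": 16, "tz": 0, "rx": 0, "ry": 0, "rz": 16}, {"tx": 0, "ty": 21.5, "tz": 0, "rx": 0, "ry": 0, "rz": 22}, {"tx": -0.4, "ty": 27, "tz": 0, "rx": 0, "ry": 0, "rz": 26.9}]}}

```text
clock: 21.82
eef_pos: [482.5, 152.3, 147.5]
tcp_rot: [[-0.976, 0.216, -0.002], [0.216, 0.976, -0.001], [0.001, -0.001, -1.0]]
force: [0.2, -0.5, -0.0]
grip_width: 7.3
gripper_force: 45.5
```

Emit:
{"method": "servo_tool", "body": {"moves": [{"tx": 0, "ty": 0, "tz": 0, "rx": 0, "ry": 0, "rz": 0}]}}

```text
clock: 21.95
eef_pos: [482.6, 154.1, 147.5]
tcp_rot: [[-0.978, 0.207, -0.001], [0.207, 0.978, 0.0], [0.002, -0.0, -1.0]]
force: [1.4, -0.7, -0.6]
grip_width: 7.1
gripper_force: 45.5
```

```bash
python3 go.py 482.6 159.6 110 2.927; python3 - <<'E'
from h import *
R=np.array(ctrl.sense()['tcp_rot'])
from scipy.spatial.transform import Rotation as Ro
for a in (45,-45): print(a,(R@Ro.from_euler('y',a,degrees=True).as_matrix())[:,2])
E
```

```text
yaw 2.932765544793961 q [ 0.309  0.282 -0.337  0.954  0.001  0.517] pos [482.605 154.052 147.517] t 21.95 F [ 1.425 -0.714 -0.631] M [-0.059 -0.03   0.035]
cm [0.11  0.543 3.752] deg [-0.001 -0.088  0.33 ]
45 [-0.69280431  0.14680196 -0.70602505]
-45 [ 0.69068348 -0.14638204 -0.70818686]
```

Emit:
{"method": "servo_tool", "body": {"moves": [{"tx": 0, "ty": 0.5, "tz": 1, "rx": 0, "ry": -9, "rz": 0}, {"tx": 0, "ty": 0.5, "tz": 2, "rx": 0, "ry": -18, "rz": 0}, {"tx": 0, "ty": 0.5, "tz": 3, "rx": 0, "ry": -27, "rz": 0}, {"tx": 0, "ty": 0.5, "tz": 4, "rx": 0, "ry": -36, "rz": 0}, {"tx": 0, "ty": 0.5, "tz": 5, "rx": 0, "ry": -45, "rz": 0}]}}

```text
clock: 22.58
eef_pos: [484.9, 154.7, 98.9]
tcp_rot: [[-0.7, 0.214, 0.681], [0.152, 0.977, -0.15], [-0.698, -0.001, -0.716]]
force: [1.3, 1.1, -2.5]
grip_width: 7.1
gripper_force: 45.5
```

Emit:
{"method": "servo_tool", "body": {"moves": [{"tx": 0, "ty": 0, "tz": 0, "rx": 0, "ry": 0, "rz": 0}, {"tx": 0, "ty": 0, "tz": 0, "rx": 0, "ry": 0, "rz": 0}]}}

```text
clock: 22.82
eef_pos: [486.6, 156.2, 98.9]
tcp_rot: [[-0.704, 0.213, 0.677], [0.153, 0.977, -0.149], [-0.693, -0.002, -0.721]]
force: [0.5, -0.6, 0.1]
grip_width: 7.3
gripper_force: 45.5
```

```bash
python3 go.py 482.6 159.6 45 2.927; python3 - <<'E'
from h import *
im,d=cams.camera('side')
cv2.imwrite('pics/s8.png',cv2.resize(im[130:230,170:290,::-1],(720,600),interpolation=cv2.INTER_CUBIC))
E
```

```text
yaw 2.9283344634985053 q [ 0.648  0.163 -1.079 -0.229 -0.556  0.699] pos [486.615 156.238  98.853] t 22.825 F [ 0.463 -0.562  0.114] M [0.13  0.648 0.01 ]
cm [4.068 0.252 3.559] deg [-0.103 43.892  0.019]
```

View pics/s8.png

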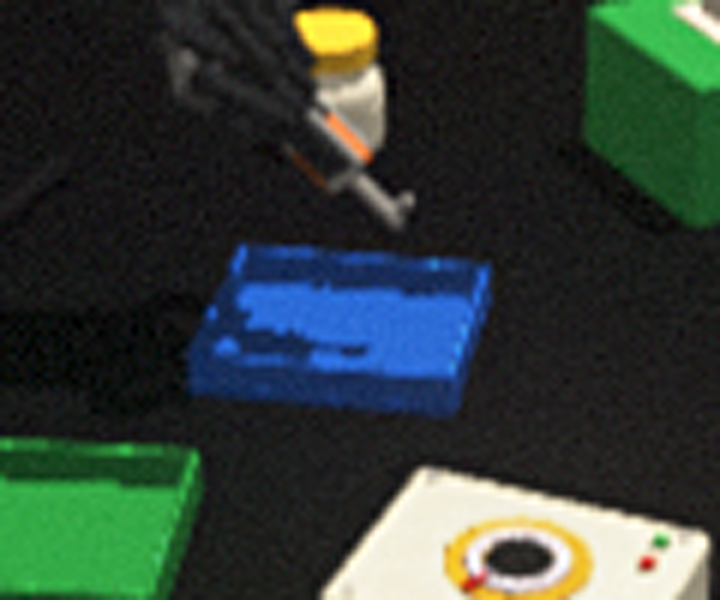

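The key hangs tilted with its bit upward, at crop (395,205), above the tray at (340,330). Lowering.

Emit:
{"method": "servo_tool", "body": {"moves": [{"tx": 1.3, "ty": 0.1, "tz": 1.1, "rx": 0, "ry": 0, "rz": 0}, {"tx": 2.7, "ty": 0.2, "tz": 2.3, "rx": 0, "ry": 0, "rz": 0}, {"tx": 3.7, "ty": 0.25, "tz": 3.2, "rx": 0, "ry": 0, "rz": 0}, {"tx": 4.1, "ty": 0.25, "tz": 3.6, "rx": 0, "ry": 0, "rz": 0}, {"tx": 4.1, "ty": 0.25, "tz": 3.6, "rx": 0, "ry": 0, "rz": 0}]}}

```text
clock: 23.5
eef_pos: [483.3, 159.9, 44.7]
tcp_rot: [[-0.702, 0.214, 0.679], [0.154, 0.977, -0.149], [-0.695, -0.0, -0.719]]
force: [0.0, -0.7, -0.1]
grip_width: 7.3
gripper_force: 45.5
```

```bash
python3 go.py 482.6 159.6 34 2.927
```

```text
yaw 2.926306207241946 q [ 0.663  0.32  -1.16  -0.461 -0.565  0.714] pos [483.276 159.944  44.722] t 23.5 F [ 0.05  -0.658 -0.144] M [0.12  0.669 0.03 ]
cm [ 0.787 -0.048  0.73 ] deg [-0.023 44.027 -0.041]
```

Emit:
{"method": "servo_tool", "body": {"moves": [{"tx": 0.2, "ty": 0, "tz": 0.2, "rx": 0, "ry": 0, "rz": 0}, {"tx": 0.4, "ty": 0, "tz": 0.4, "rx": 0, "ry": 0, "rz": 0}, {"tx": 0.6, "ty": 0, "tz": 0.6, "rx": 0, "ry": 0, "rz": 0}, {"tx": 0.6, "ty": 0, "tz": 0.6, "rx": 0, "ry": 0, "rz": 0}]}}

```text
clock: 24.0
eef_pos: [481.5, 159.5, 35.4]
tcp_rot: [[-0.704, 0.213, 0.678], [0.152, 0.977, -0.149], [-0.694, -0.002, -0.72]]
force: [0.7, -0.8, -1.1]
grip_width: 7.1
gripper_force: 45.5
```

Emit:
{"method": "servo_tool", "body": {"moves": [{"tx": 0.15, "ty": 0, "tz": 0.15, "rx": 0, "ry": 0, "rz": 0}, {"tx": 0.15, "ty": 0, "tz": 0.15, "rx": 0, "ry": 0, "rz": 0}]}}

```text
clock: 24.25
eef_pos: [481.6, 159.6, 33.4]
tcp_rot: [[-0.703, 0.213, 0.678], [0.152, 0.977, -0.148], [-0.694, -0.001, -0.72]]
force: [0.4, 0.5, -0.6]
grip_width: 7.5
gripper_force: 45.5
```

Emit:
{"method": "servo_tool", "body": {"moves": [{"tx": 0.05, "ty": 0, "tz": 0.05, "rx": 0, "ry": 0, "rz": 0}, {"tx": 0.05, "ty": 0, "tz": 0.05, "rx": 0, "ry": 0, "rz": 0}, {"tx": 0.05, "ty": 0, "tz": 0.05, "rx": 0, "ry": 0, "rz": 0}, {"tx": 0.05, "ty": 0, "tz": 0.05, "rx": 0, "ry": 0, "rz": 0}, {"tx": 0.05, "ty": 0, "tz": 0.05, "rx": 0, "ry": 0, "rz": 0}], "claw": 0.6}}

```text
clock: 24.88
eef_pos: [481.7, 159.7, 32.9]
tcp_rot: [[-0.703, 0.213, 0.679], [0.152, 0.977, -0.148], [-0.695, -0.001, -0.719]]
force: [-0.6, 0.0, -0.1]
grip_width: 33.9
gripper_force: 0.0
```

Emit:
{"method": "servo_tool", "body": {"moves": [{"tx": 0, "ty": 0, "tz": -1, "rx": 0, "ry": 0, "rz": 0}, {"tx": -1, "ty": 0, "tz": -3, "rx": 0, "ry": 0, "rz": 0}, {"tx": -3, "ty": 0, "tz": -6, "rx": 0, "ry": 0, "rz": 0}, {"tx": -6, "ty": 0, "tz": -9, "rx": 0, "ry": 0, "rz": 0}, {"tx": -9, "ty": 0, "tz": -12, "rx": 0, "ry": 0, "rz": 0}]}}

```text
clock: 25.5
eef_pos: [463.0, 163.5, 183.0]
tcp_rot: [[-0.703, 0.212, 0.678], [0.152, 0.977, -0.148], [-0.694, -0.001, -0.72]]
force: [1.0, 0.4, -0.9]
grip_width: 34.5
gripper_force: 0.0
```

```bash
python3 - <<'E'
from ptr import *
im,d=cams.camera('side');t,_=cams.camera('top');print(ptr(im))
cv2.imwrite('pics/s9.png',np.hstack([cv2.resize(im[110:270,130:330,::-1],(400,320)),cv2.resize(t[160:280,160:310,::-1],(400,320))]))
E
```

```text
(4, (np.float64(248.75), np.float64(226.25)), array([ 528.31154731, -125.13981359,   61.        ]), np.float64(22.56154142400371), np.float64(-2.546920587458271))
```

View pics/s9.png

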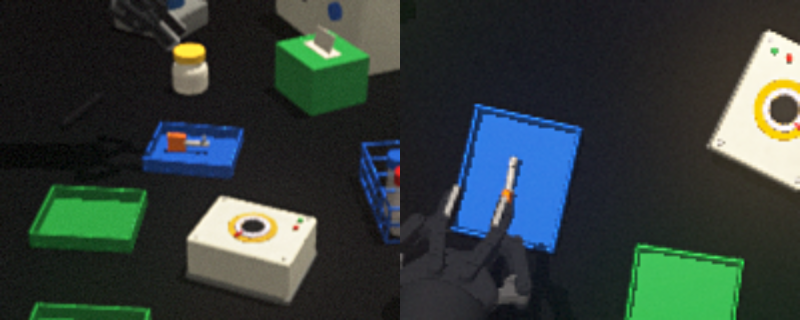

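The key lies in the blue tray, at (185,142) in the side view. The bystanders look undisturbed and the pointer is fully over. Handing in.

Emit:
{"method": "servo_tool", "body": {"moves": [{"tx": 0, "ty": 0, "tz": 0, "rx": 0, "ry": 0, "rz": 0}, {"tx": 0, "ty": 0, "tz": 0, "rx": 0, "ry": 0, "rz": 0}]}}

```text
clock: 25.85
eef_pos: [462.4, 162.8, 179.8]
tcp_rot: [[-0.705, 0.213, 0.677], [0.151, 0.977, -0.15], [-0.693, -0.004, -0.721]]
force: [-0.6, 0.1, 0.5]
grip_width: 34.0
gripper_force: 0.0
```

```bash
python3 -c "
from station import order
print(order.sign_off())"
```

```text
the job is handed in; nothing more can be done
None
```

The key was turned clockwise to its stop (pointer over by about 0.3 rad), turned back to the slot, drawn out and left lying in the blue tray; I handed the job in at about 26 s, and the sign-off gave no verdict.

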